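Unstack the glued blocks onto their registration boards

ROBOT

A 7-joint arm with a two-finger parallel gripper is mounted at the origin on a cart in front of the work surface, level with it; the furniture and walls round the work are solid. World frame = base frame: x ahead of the robot, y to its left, z up, the work surface at z = 0. Lengths are in mm, angles in rad, forces in N, time in s.
With the tool pointing down it reaches from about 400 to 875 mm from the base axis. Payload 4.4 kg.
Tool frame: the origin (TCP) lies midway between the tips of the shut fingers; the grasp point (between the pads) lies 19 mm behind it; z points along the fingers, y is the direction in which the jaws open and shut (so a half turn about z gives the same grasp; the last joint's range is limited). The gripper opens to 85 mm and grips with 20 to 120 N. Pads are 22 mm wide; open, the fingers measure 114 mm over their backs; the gripper's body (76 mm by 85 mm) begins 54 mm behind the grasp point. The pads swing forward as they close: fully open they stand 13 mm farther back than shut.
Start: joints at [1.078, 0.628, 0.038, 1.517, -0.027, 0.996, -0.02], TCP at [269.102, -591.694, 231.313] pointing down, gripper open.
Joint ranges: [-3.06, 3.06], [-0.37, 2.12], [-1.25, 1.32], [0.18, 2.47], [-1.1, 4.24], [0.23, 1.98], [-2.94, 2.94]. Speed limits (rad/s): [2.57, 2.57, 3.14, 3.14, 3.14, 3.14, 3.14].

INTERFACE

Orientations are given as [roll, pitch, yaw] about the fixed x, y, z axes, in that order (R = Rz(yaw) Ry(pitch) Rx(roll)).
In Python, from cell import * gives the robot as it stands. The module is installed in compiled form; this text tells all that it offers.
- The arm moves only by the tool move_arm, never from a script. Its argument "series" is a list of rows, each a list of 2 entries, a list of its own where there are three numbers: the shift along the tool's x, y, z in m, then the turn about the tool's z in rad. In form: [[[x, y, z], yaw], ...]. A call has 1 to 5 rows; each row is the pose to reach, as a shift and turn from the pose measured when the call began, along the tool's axes at that moment; what a row does not reach only later rows make up. A row lasts 1/8 s, in which the tool goes at most 62.5 mm and 10.7 degrees, less where a joint would pass 70% of its speed; a pose out of reach is approached as far as the arm can. A call with a gripper value outside its range is refused whole. "claw" is the opening, from 0 (shut) to 1 (fully open), set as the call begins (left out, the last holds). The fingers move at their own pace and stop on an object; the grip force is fixed at half the most. Time passes only in rows, so rows that repeat a pose let the fingers close. It gives the time, the measured TCP pose, the force and the opening at its end, in the units of the state.
- read_state(): the state, without advancing time (a new reading comes with each control period).
- get_image(name): name is "scene" or "top" or "wrist"; returns the picture (400x640x3 uint8, blue, green, red); there is no depth.
- camera_model(name): a dict with "fov_y" (degrees; the focal length in pixels is half the picture's height over the tangent of half this angle, whatever the lens; pixels are square), "cx", "cy" (the principal point, pixels), "k1" (the pictures are not rectified: a ray, as slopes to the right and down, at radius r is drawn at 1 + k1 r^2 times it, then the intrinsics apply), "pose" (4x4, takes a point from camera to world coordinates); the wrist camera has in their place "tool_from_camera" (4x4, takes a point from camera to tool coordinates, whose origin is the TCP and whose axes are the flange's). Camera axes: x right, y down, z forward; pixel columns grow to the right and rows downward; lengths in mm; the calibration is good to about 2 mm. A picture is of the moment at which its call begins: read the wrist's pose just before it. camera_model takes no time and is no camera call.
- finish_job(): hands the job in, once; it reports no verdict.
The state is a dict: "clock": time; "qpos": joint angles; "qd": joint speeds; "tau": joint torques, N m; "eef_pos": TCP position; "tool_rot": TCP orientation; "force": force on the tool from outside, world axes, zero at the start; "torque": the same for the moment, N m; "width": finger opening in mm.
Only numpy, scipy, OpenCV 4.12 (cv2) and the standard library are available. Lean on these libraries where they do the work, as an engineer would, in place of code of your own. Each camera call takes 0.05 s, during which the arm holds its last target. There are 200 camera calls.

TASK

The three lino blocks were glued to their mounts and left to dry in a stack, with an ink tin on top as a weight. Take the stack apart: put the tin back in the empty well of the ink caddy without tipping it over, and lay each block, lino face up, in the registration board whose recess is made for its size, so that it lies flat on the floor of the recess ready for printing.

Things in the scene. Friction and masses are not known exactly. Their poses are not given: they have to be found in the camera images.
- block_large: The large printing block: a plywood mount with a dark-on-tan cut lino face carrying a leaf sprig; 64 mm wide (its x) by 150 mm long (its y) by 23 mm thick (its z, the lino face up). At the start it is the bottom of the stack. It weighs about 150 g, give or take a third. Origin: centre of its underside.
- block_middle: The middle printing block: a plywood mount with a dark-on-tan cut lino face carrying three ringed circles in a row; 60 mm wide (its x) by 120 mm long (its y) by 23 mm thick (its z, the lino face up). At the start it lies on the large block. It weighs about 120 g, give or take a third. Origin: centre of its underside.
- block_small: The small printing block: a plywood mount with a dark-on-tan cut lino face carrying a column of chevrons; 56 mm wide (its x) by 90 mm long (its y) by 23 mm thick (its z, the lino face up). At the start it lies on the middle block, under the ink tin. It weighs about 80 g, give or take a third. Origin: centre of its underside.
- ink_tin: Round ink tin with a press-on lid, 66 mm across the body (68 at the rim) and 47 mm tall, about 0.3 kg, standing on top of the stack as a weight. Its straight side reaches 43 mm up. Origin: centre of its underside; z up its axis. (For the arm: ink guns hang from the wall behind, their handles coming out to x = 0.66 m at 0.4 m and more above the bench.)
- board_large: Registration board for the large block, fixed: 6 mm plywood base, four strips round a recess 72 mm (x) by 158 mm (y) at the floor: 4 mm play on each side of the block. Strips 12 mm above the bench, bevelled inside, mouth 4 mm wider per side. A wooden paper bar with two pins, 32 mm high, stands 91 to 111 mm along +y. Outside 100 x 205 mm. Origin: on the bench under the recess centre; floor 6 mm above it.
- board_middle: Registration board for the middle block, fixed: 6 mm plywood base, four strips round a recess 68 mm (x) by 128 mm (y) at the floor: 4 mm play on each side of the block. Strips 12 mm above the bench, bevelled inside, mouth 4 mm wider per side. A wooden paper bar with two pins, 32 mm high, stands 76 to 96 mm along +y. Outside 96 x 175 mm. Origin: on the bench under the recess centre; floor 6 mm above it.
- board_small: Registration board for the small block, fixed: 6 mm plywood base, four strips round a recess 64 mm (x) by 98 mm (y) at the floor: 4 mm play on each side of the block. Strips 12 mm above the bench, bevelled inside, mouth 4 mm wider per side. A wooden paper bar with two pins, 32 mm high, stands 61 to 81 mm along +y. Outside 92 x 145 mm. Origin: on the bench under the recess centre; floor 6 mm above it.
- caddy_well (a point): Floor centre of the empty well in the ink caddy, 4 mm above the bench; z up. The caddy: a fixed wooden block 92 x 176 mm, 14 mm high, with two round wells 78 mm wide, 10 mm deep, mouths chamfered 3 mm, in a row along its y. The well 84 mm to +y holds another tin (71 mm wide, 51 mm tall), fixed; x points across the row.
Things that resemble listed ones, but are neither listed nor needed, are in the scene too. Leave any purple look-alike of the board_middle alone.

How it is judged (in metres and radians):
At the end, for the whole second after the job is handed in: Each block face up, level and at rest in its own board's recess: centre within 9 mm, turn under 0.2 rad (either way round), underside within 3 mm of the floor. The tin upright and at rest in the empty well: within 10 mm of its centre, 3 mm of its floor (horizontal distance between block_large and board_large below 0.009 m and z of block_large in the frame of board_large between 0.003 and 0.009 m and angle between the y axis of block_large and the y axis of board_large, either way round below 0.2 rad and angle between each of block_large, block_middle, block_small, ink_tin's own z axis and vertical below 0.06 rad and linear speed of each of block_large, block_middle, block_small, ink_tin below 0.02 m/s and horizontal distance between block_middle and board_middle below 0.009 m and z of block_middle in the frame of board_middle between 0.003 and 0.009 m and angle between the y axis of block_middle and the y axis of board_middle, either way round below 0.2 rad and horizontal distance between block_small and board_small below 0.009 m and z of block_small in the frame of board_small between 0.003 and 0.009 m and angle between the y axis of block_small and the y axis of board_small, either way round below 0.2 rad and horizontal distance between ink_tin and caddy_well below 0.01 m and z of ink_tin in the frame of caddy_well below 0.003 m); the robot touches nothing.
It fails at once if the ink tin is tipped over (more than 0.7 rad) (angle between ink_tin's own z axis and vertical above 0.7 rad).
It also fails if it takes over 128 s, if anything falls off the work surface, if the arm or the gripper's body presses on something with over 40 N, if the wrist force passes 120 N, or if a joint passes its speed limit or range.

## Working session

There is one attempt and no reset: what is moved stays moved. The work goes in short steps, Python scripts to look and compute and a tool call to move; the robot and the scene stay as the last step left them, time stands still between calls to the robot, and variables do not carry over. Pictures are saved under pics/ and viewed, about 12 in all and at most 16, crops included, and the job is handed in when it is done.

Besides the shell and the picture viewer there is one more tool, called after "Request:" in YAML: its name, and indented under it one key for each argument. move_arm: Moves the arm, as the interface text tells. Its arguments: {"type":"object","properties":{"series":{"type":"array"},"claw":{"type":"number"}},"required":["series"]}

```bash
mkdir -p pics; python3 - <<'E'
from cell import *
import cv2
s=read_state(); print(s)
for n in("scene","top"):
    cv2.imwrite(f"pics/{n}0.png",get_image(n)); print(n,camera_model(n))
print(camera_model("wrist"))
E
```

```text
{'clock': 0.0, 'qpos': array([ 1.07818244,  0.62935844,  0.03844648,  1.51837263, -0.0270139 ,
        0.99627133, -0.02001923]), 'qd': array([-0.00059394,  0.00130283,  0.00017707,  0.00141365, -0.00139997,
        0.00046225,  0.00172757]), 'tau': array([-2.27560472e-04, -5.63411629e+01,  1.22629222e+00, -1.93448943e+01,
        1.09888767e-02,  1.04797538e-02,  6.43296914e-06]), 'eef_pos': array([ 268.85321229, -591.11128164,  230.37969269]), 'tool_rot': array([-3.13970104e+00,  1.66235162e-05,  4.26783335e-01]), 'force': array([-0.22568847, -0.71619416,  0.39691449]), 'torque': array([ 0.03097994, -0.00486944,  0.04577363]), 'width': 85.40212857319628}
scene {'fov_y': 44.950426774282505, 'cx': 312.9445478304554, 'cy': 197.52511245452513, 'k1': -0.026324795172817092, 'pose': array([[ 7.74849595e-01, -2.74201875e-01,  5.69580052e-01,
        -3.83583311e+02],
       [-6.32139392e-01, -3.32093711e-01,  7.00081107e-01,
        -1.14982678e+03],
       [-2.80959919e-03, -9.02511551e-01, -4.30656484e-01,
         7.32747053e+02],
       [ 0.00000000e+00,  0.00000000e+00,  0.00000000e+0
[... 262 characters left out ...]
2.13107973e-02, -1.38078163e-02,
        -8.91467518e+01],
       [ 1.12364693e-02, -1.16384996e-01, -9.93140612e-01,
         1.59131906e+03],
       [ 0.00000000e+00,  0.00000000e+00,  0.00000000e+00,
         1.00000000e+00]])}
{'fov_y': 62.647260431391345, 'cx': 315.7037589351421, 'cy': 203.1935639747842, 'k1': -0.06832461397327208, 'tool_from_camera': array([[-1.07454110e-03, -9.54837952e-01, -2.97125110e-01,
         7.44211747e+01],
       [ 9.99999408e-01, -9.75246696e-04, -4.82415997e-04,
        -5.68945630e-01],
       [ 1.70858820e-04, -2.97125453e-01,  9.54838434e-01,
        -1.41724769e+02],
       [ 0.00000000e+00,  0.00000000e+00,  0.00000000e+00,
         1.00000000e+00]])}
```

View pics/top0.png

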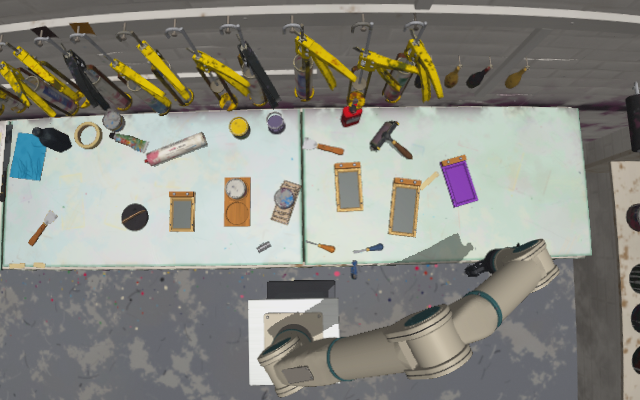

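View pics/scene0.png

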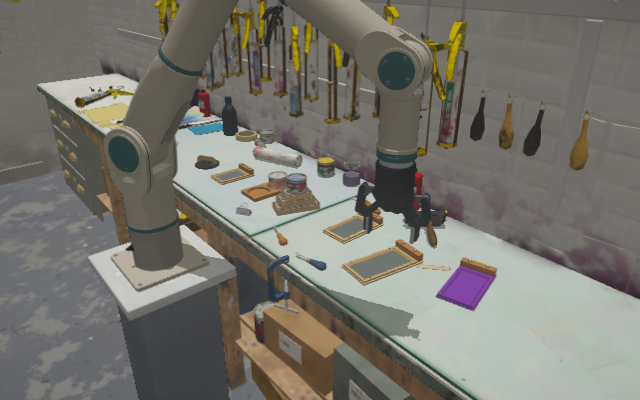

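The top view shows the stack near (287,200) and the caddy at (237,200), with its empty well near (237,212). Board candidates are at (182,212), (347,187) and (404,208), plus a purple look-alike at (459,182). I'll measure the grey recess floors and enlarge this area.

```bash
cat > h.py <<'E'
from cell import *
import cv2, numpy as np
from scipy.spatial.transform import Rotation as R
def K(m):
    f=200/np.tan(np.radians(m["fov_y"]/2)); return np.array([[f,0,m["cx"]],[0,f,m["cy"]],[0,0,1]])
def D(m): return np.array([m["k1"],0,0,0,0.])
def pose(name,s=None):
    m=camera_model(name)
    if name!="wrist": return m,m["pose"]
    T=np.eye(4); T[:3,:3]=R.from_euler("xyz",s["tool_rot"]).as_matrix(); T[:3,3]=s["eef_pos"]
    return m,T@m["tool_from_camera"]
def unproj(px,z,m,P):
    px=np.array(px,float).reshape(-1,1,2)
    u=cv2.undistortPoints(px,K(m),D(m),criteria=(3,100,1e-10)).reshape(-1,2)
    d=np.c_[u,np.ones(len(u))]@P[:3,:3].T; o=P[:3,3]
    return o+d*((z-o[2])/d[:,2])[:,None]
def proj(X,m,P):
    r=np.linalg.inv(P); return cv2.projectPoints(np.array(X,float).reshape(-1,1,3),cv2.Rodrigues(r[:3,:3])[0],r[:3,3],K(m),D(m))[0].reshape(-1,2)
E
python3 - <<'E'
from h import *
im=cv2.imread("pics/top0.png"); m,P=pose("top")
cv2.imwrite("pics/c1.png",cv2.resize(im[165:245,160:310],None,fx=5.3,fy=5.3,interpolation=cv2.INTER_CUBIC))
for nm,(x,y) in dict(small=(182,212),a=(347,187),b=(404,208),purple=(461,186)).items():
    c=im[y,x].astype(int); print(nm,c)
    mask=(np.abs(im.astype(int)-c).max(2)<25).astype(np.uint8)
    n,l=cv2.connectedComponents(mask); cs,_=cv2.findContours((l==l[y,x]).astype(np.uint8),0,2)
    w=unproj(cs[0].reshape(-1,2),6,m,P)[:,:2].astype(np.float32)
    r=cv2.minAreaRect(w); print(np.round(r[0]),np.round(r[1]),round(r[2],1))
for n,p in dict(caddytin=(235,188),well=(237,212),stack=(287,200)).items(): print(n,unproj([p],{"stack":90,"well":14,"caddytin":55}[n],m,P).round())
E
```

```text
small [119 123 118]Traceback (most recent call last):
  File "<stdin>", line 8, in <module>
  File "h.py", line 14, in unproj
    u=cv2.undistortPoints(px,K(m),D(m),criteria=(3,100,1e-10)).reshape(-1,2)
      ~~~~~~~~~~~~~~~~~~~^^^^^^^^^^^^^^^^^^^^^^^^^^^^^^^^^^^^^
cv2.error: OpenCV(4.12.0) :-1: error: (-5:Bad argument) in function 'undistortPoints'
> Overload resolution failed:
>  - undistortPoints() got an unexpected keyword argument 'criteria'
>  - undistortPoints() got an unexpected keyword argument 'criteria'
```

View pics/c1.png

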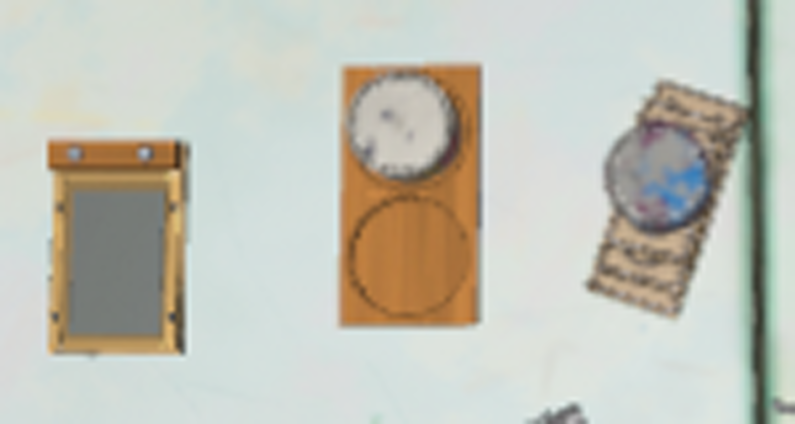

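The crop shows the small board at left with its bar on top. The caddy's empty well is centred at crop (408,257), which is image (237,213.5). The stack's tin top is at crop (658,176), image (284,198), and the stack is turned about 20° clockwise from vertical in the picture.

```bash
sed -i 's/cv2.undistortPoints(px,K(m),D(m),criteria=(3,100,1e-10))/cv2.undistortPoints(px,K(m),D(m))/' h.py
python3 - <<'E'
from h import *
im=cv2.imread("pics/top0.png"); m,P=pose("top")
for nm,(x,y) in dict(small=(182,212),a=(347,187),b=(404,208)).items():
    c=im[y,x].astype(int)
    mask=(np.abs(im.astype(int)-c).max(2)<25).astype(np.uint8)
    n,l=cv2.connectedComponents(mask); cs,_=cv2.findContours((l==l[y,x]).astype(np.uint8),0,2)
    w=unproj(cs[0].reshape(-1,2),6,m,P)[:,:2].astype(np.float32)
    r=cv2.minAreaRect(w); print(nm,np.round(r[0]),np.round(r[1]),round(r[2],1))
o=np.array([160,165]); f=lambda p:(np.array(p)+.5)/5.3-.5+o
print("well",unproj([f((408,257))],14,m,P).round(1))
print("fixedtin",unproj([f((401,124))],55,m,P).round(1))
print("caddy corners",unproj([f(p) for p in((341,66),(481,66),(478,325),(340,325))],14,m,P).round(1))
print("tin",unproj([f((658,176))],116,m,P).round(1))
print("smallblk/large corners?",unproj([f(p) for p in((658,82),(750,105),(676,318),(588,288))],23,m,P).round(1))
s=read_state();mw,Pw=pose("wrist",s);print(Pw.round(2))
E
```

```text
small [457. 395.] [96. 63.] 0.6
a [ 533. -207.] [127.  68.] 2.0
b [ 455. -404.] [ 72. 157.] 82.2
well [[455.2 193.6  14. ]]
fixedtin [[539.2 190.9  55. ]]
caddy corners [[586.2 239.4  14. ]
 [583.9 144.   14. ]
 [408.7 146.7  14. ]
 [410.5 239.6  14. ]]
tin [[493.3  17.6 116. ]]
smallblk/large corners? [[568.8  23.6  23. ]
 [551.8 -37.9  23. ]
 [410.   13.7  23. ]
 [431.2  71.9  23. ]]
[[ 4.1000e-01 -8.7000e-01 -2.7000e-01  3.3648e+02]
 [-9.1000e-01 -3.9000e-01 -1.2000e-01 -5.6006e+02]
 [-0.0000e+00  3.0000e-01 -9.5000e-01  3.7220e+02]
 [ 0.0000e+00  0.0000e+00  0.0000e+00  1.0000e+00]]
```

Recess sizes settle which board is which:

| Item | Measured recess | Position (x, y) | Turn |
|---|---|---|---|
| small board | 96x63 | (457,395) | +0.6° |
| middle board, image (347,187) | 127x68 | (533,-207) | +2.0° |
| large board, image (404,208) | 157x72 | (455,-404) | -7.8° |

The stack is at about (490,18), turned -20°. I'll move above it now and confirm with the wrist camera.

Request:
move_arm:
  series:
    - [[0.042, -0.042, 0], 0.15]
    - [[0.084, -0.084, 0], 0.3]
    - [[0.126, -0.126, 0], 0.427]
    - [[0.168, -0.17, 0], 0.427]
    - [[0.21, -0.213, 0], 0.427]
  claw: 1

```text
clock: 0.72
eef_pos: [372.3, -308.2, 230.7]
tool_rot: [-3.14, 0.001, -0.0]
force: [1.2, 0.5, -0.6]
width: 85.2
```

Request:
move_arm:
  series:
    - [[0.02, -0.055, 0], 0]
    - [[0.04, -0.11, 0], 0]
    - [[0.06, -0.165, 0.005], 0]
    - [[0.08, -0.22, 0.01], 0]
    - [[0.1, -0.27, 0.015], 0]

```text
clock: 1.35
eef_pos: [472.6, -36.1, 215.9]
tool_rot: [-3.14, 0.001, 0.001]
force: [0.7, -1.0, 0.0]
width: 85.5
```

Request:
move_arm:
  series:
    - [[0.02, -0.05, 0], 0]
    - [[0.02, -0.05, 0], 0]
    - [[0.02, -0.05, 0], 0]

```text
clock: 1.72
eef_pos: [492.0, 13.5, 215.6]
tool_rot: [-3.14, 0.002, 0.001]
force: [-1.0, -0.7, 1.0]
width: 85.1
```

```bash
python3 - <<'E'
from h import *
s=read_state(); im=get_image("wrist"); cv2.imwrite("pics/w1.png",im); print(s["eef_pos"],s["tool_rot"])
np.save("w1.npy",pose("wrist",s)[1])
t=get_image("top"); cv2.imwrite("pics/t1.png",t)
E
```

```text
[491.98849756  13.45951869 215.60717704] [-3.14040313e+00  2.09210070e-03  8.61925542e-04]
```

View pics/w1.png

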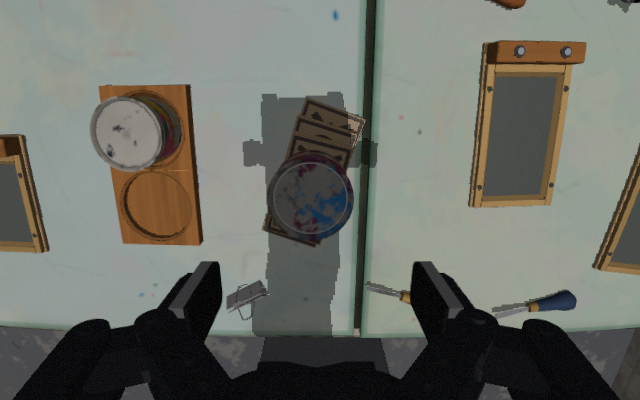

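The wrist view shows the tin's rim centred near (311,197), the empty well mouth near (158,206), and the stacked blocks up to about (333,105).

```bash
python3 - <<'E'
from h import *
m=camera_model("wrist");P=np.load("w1.npy")
print("tin",unproj([(311,197),(267,197),(354,197),(311,152),(311,242)],115,m,P).round(1))
print("well",unproj([(158,206),(121,206),(197,206),(158,167),(158,244)],14,m,P).round(1))
im=cv2.imread("pics/w1.png"); c=im[120:255,80:380]; 
cv2.imwrite("pics/w1c.png",cv2.resize(im[90:255,90:390],None,fx=2.66,fy=2.66,interpolation=cv2.INTER_CUBIC))
E
```

```text
tin [[495.7  17.2 115. ]
 [495.7  51.1 115. ]
 [495.7 -15.8 115. ]
 [530.2  17.1 115. ]
 [458.   17.4 115. ]]
well [[455.7 189.8  14. ]
 [455.6 233.2  14. ]
 [455.7 145.3  14. ]
 [499.8 183.5  14. ]
 [409.3 196.8  14. ]]
```

View pics/w1c.png

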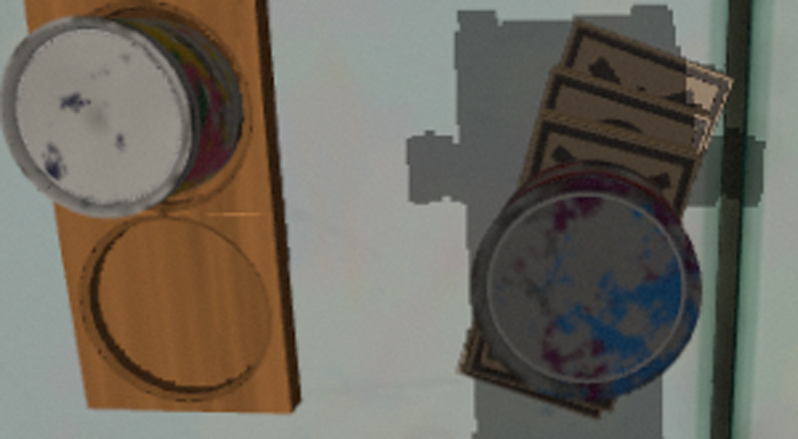

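Refined tin centre is about (494,17.4), and the well is about (455.5,192.7). Descending and gripping the tin.

Request:
move_arm:
  series:
    - [[0.002, -0.004, 0.045], 0]
    - [[0.002, -0.004, 0.09], 0]
    - [[0.002, -0.004, 0.12], 0]
    - [[0.002, -0.004, 0.138], 0]
    - [[0.002, -0.004, 0.138], 0]

```text
clock: 2.45
eef_pos: [492.5, 14.9, 76.9]
tool_rot: [-3.141, 0.005, -0.004]
force: [-0.7, 0.1, 0.1]
width: 85.5
```

Request:
move_arm:
  series:
    - [[0, 0, 0], 0]
    - [[0, 0, 0], 0]
    - [[0, 0, 0], 0]
    - [[0, 0, 0], 0]
    - [[0, 0, 0], 0]
  claw: 0.4

```text
clock: 3.08
eef_pos: [493.1, 14.4, 78.2]
tool_rot: [-3.141, 0.003, -0.005]
force: [-1.0, -0.5, 7.0]
width: 64.3
```

Request:
move_arm:
  series:
    - [[0, 0, -0.01], 0]
    - [[0, 0, -0.025], 0]
    - [[0, 0, -0.05], 0]
    - [[0, 0, -0.05], 0]
    - [[0, 0, -0.05], 0]

```text
clock: 3.7
eef_pos: [492.9, 14.5, 128.1]
tool_rot: [-3.141, 0.003, -0.005]
force: [0.6, -0.3, -3.9]
width: 64.6
```

```bash
python3 - <<'E'
from h import *
s=read_state(); im=get_image("wrist"); cv2.imwrite("pics/w2.png",im); print(s["eef_pos"],s["tool_rot"],s["force"],s["width"])
np.save("w2.npy",pose("wrist",s)[1])
E
```

```text
[492.94882117  14.47237025 128.08550873] [-3.14135104e+00  2.92574817e-03 -4.99075738e-03] [ 0.62230247 -0.27859098 -3.8644046 ] 64.62181525493533
```

View pics/w2.png

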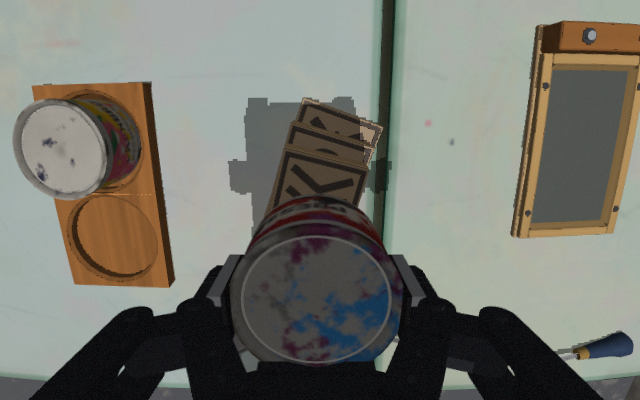

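The tin is held upright with its lid centred near (317,298). The well mouth is near (114,236).

```bash
python3 - <<'E'
from h import *
m=camera_model("wrist");P=np.load("w2.npy")
print("tin",unproj([(317,298),(231,298),(404,298)],166,m,P).round(1))
print("well",unproj([(114,236)],14,m,P).round(1))
# project the hypotheses to check
a=np.linspace(0,2*np.pi,60)
im=cv2.imread("pics/w2.png")
for c,r,z,col in(((455.5,192.7),42,14,(0,255,0)),((493.5,15),34,166,(255,0,255))):
    p=proj(np.c_[c[0]+r*np.cos(a),c[1]+r*np.sin(a),0*a+z],m,P); cv2.polylines(im,[p.astype(np.int32)],1,col,1)
cv2.imwrite("pics/w2c.png",im)
E
```

```text
tin [[498.8  13.9 166. ]
 [498.8  45.5 166. ]
 [498.4 -18.1 166. ]]
well [[458.5 189.6  14. ]]
```

View pics/w2c.png

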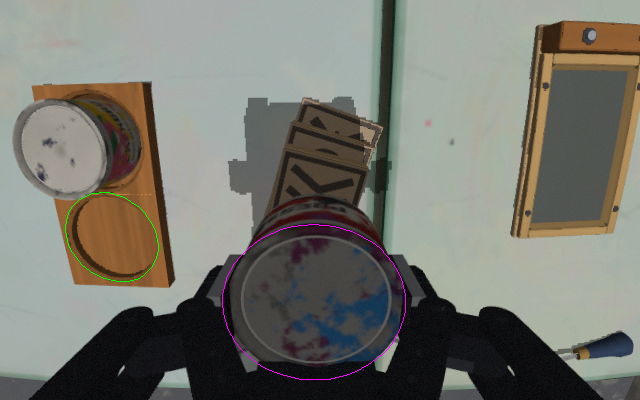

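The overlay fits the well. The tin sits about where expected, perhaps a few mm lower in the grip. Carrying it over the well and lowering until contact.

Request:
move_arm:
  series:
    - [[-0.01, -0.045, 0], 0]
    - [[-0.02, -0.09, 0], 0]
    - [[-0.03, -0.135, 0], 0]
    - [[-0.039, -0.1775, 0], 0]
    - [[-0.039, -0.1775, 0], 0]

```text
clock: 4.38
eef_pos: [452.8, 196.6, 126.9]
tool_rot: [-3.14, 0.006, 0.003]
force: [0.2, -0.8, -3.0]
width: 63.9
```

Request:
move_arm:
  series:
    - [[0, 0, 0.03], 0]
    - [[0, 0, 0.06], 0]
    - [[0, 0, 0.08], 0]
    - [[0, 0, 0.09], 0]
    - [[0, 0, 0.09], 0]

```text
clock: 5.0
eef_pos: [451.9, 196.0, 36.2]
tool_rot: [-3.141, 0.007, 0.002]
force: [0.1, 0.4, -4.6]
width: 64.0
```

Request:
move_arm:
  series:
    - [[0.003, 0.004, 0.004], 0]
    - [[0.003, 0.004, 0.008], 0]
    - [[0.003, 0.004, 0.012], 0]
    - [[0.003, 0.004, 0.015], 0]
    - [[0.003, 0.004, 0.015], 0]

```text
clock: 5.62
eef_pos: [454.6, 192.1, 21.0]
tool_rot: [-3.141, 0.008, 0.002]
force: [0.5, 0.1, -3.7]
width: 64.5
```

```bash
python3 - <<'E'
from h import *
s=read_state(); im=get_image("wrist"); print(s["eef_pos"],s["tool_rot"],s["force"],s["width"])
t=get_image("top")
x=cv2.resize(t[175:235,205:265],(400,400),interpolation=cv2.INTER_CUBIC)
cv2.imwrite("pics/w3.png",np.hstack([cv2.resize(im,(640,400))[:, 160:560],x]))
E
```

```text
[454.56837481 192.09505202  21.00566189] [-3.14091139e+00  7.71375304e-03  2.19681058e-03] [ 0.54785561  0.0724024  -3.72957659] 64.5301651105183
```

View pics/w3.png

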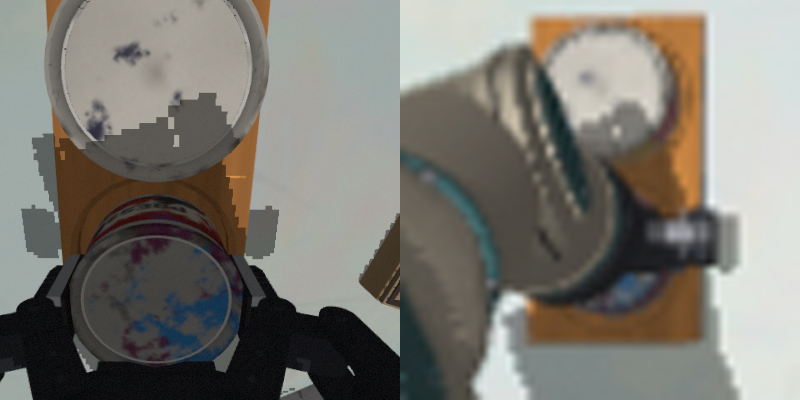

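The tin is over the well: the mouth arc at left-panel (160,180) is centred about the tin. Not in contact yet, so I'll lower in small steps.

Request:
move_arm:
  series:
    - [[0, 0, 0.001], 0]
    - [[0, 0, 0.002], 0]
    - [[0, 0, 0.003], 0]
    - [[0, 0, 0.004], 0]
    - [[0, 0, 0.004], 0]

```text
clock: 6.35
eef_pos: [454.7, 192.1, 17.1]
tool_rot: [-3.141, 0.007, 0.002]
force: [0.2, 0.0, -3.5]
width: 64.1
```

Request:
move_arm:
  series:
    - [[0, 0, 0.001], 0]
    - [[0, 0, 0.002], 0]
    - [[0, 0, 0.003], 0]
    - [[0, 0, 0.003], 0]

```text
clock: 6.85
eef_pos: [454.6, 192.0, 14.0]
tool_rot: [-3.141, 0.008, 0.002]
force: [-1.2, 0.2, -3.3]
width: 64.4
```

Request:
move_arm:
  series:
    - [[0, 0, 0.001], 0]
    - [[0, 0, 0.0015], 0]
    - [[0, 0, 0.002], 0]
    - [[0, 0, 0.002], 0]

```text
clock: 7.35
eef_pos: [454.6, 192.1, 13.2]
tool_rot: [-3.141, 0.007, 0.002]
force: [-2.5, -0.0, 10.3]
width: 64.3
```

Request:
move_arm:
  series:
    - [[0, 0, 0.001], 0]
    - [[0, 0, 0.0015], 0]
    - [[0, 0, 0.002], 0]
    - [[0, 0, 0.002], 0]

```text
clock: 7.85
eef_pos: [454.6, 192.1, 13.2]
tool_rot: [-3.14, 0.006, 0.002]
force: [-3.7, -0.5, 19.6]
width: 64.1
```

Contact came at TCP 13.2, which puts the tin base at 4 mm, on the well floor. Releasing and going up, then over to the stack.

Request:
move_arm:
  series:
    - [[0, 0, -0.001], 0]
    - [[0, 0, -0.001], 0]
    - [[0, 0, -0.001], 0]
    - [[0, 0, -0.001], 0]
    - [[0, 0, -0.001], 0]
  claw: 1

```text
clock: 8.48
eef_pos: [454.6, 192.1, 14.0]
tool_rot: [-3.14, 0.007, 0.002]
force: [-0.3, 0.2, -0.8]
width: 85.4
```

Request:
move_arm:
  series:
    - [[0, 0, -0.02], 0]
    - [[0, 0, -0.06], 0]
    - [[0, 0, -0.12], 0]
    - [[0, 0, -0.18], 0]
    - [[0, 0, -0.18], 0]

```text
clock: 9.1
eef_pos: [458.7, 193.0, 198.3]
tool_rot: [-3.136, -0.002, 0.002]
force: [0.9, 0.5, -0.1]
width: 85.4
```

Request:
move_arm:
  series:
    - [[0.006, 0.045, 0], 0]
    - [[0.012, 0.09, 0], 0]
    - [[0.02, 0.135, 0], 0]
    - [[0.025, 0.175, 0], 0]
    - [[0.025, 0.175, 0], 0]

```text
clock: 9.72
eef_pos: [483.4, 14.2, 196.4]
tool_rot: [-3.138, -0.0, -0.005]
force: [-0.4, -0.2, 0.2]
width: 85.4
```

```bash
python3 - <<'E'
from h import *
s=read_state(); im=get_image("wrist"); cv2.imwrite("pics/w4.png",im); print(s["eef_pos"],s["tool_rot"],s["force"],s["width"])
np.save("w4.npy",pose("wrist",s)[1])
x=im[60:360,60:460]
cv2.imwrite("pics/w4c.png",cv2.resize(x,(800,600),interpolation=cv2.INTER_CUBIC))
E
```

```text
[483.370165    14.15349224 196.39290863] [-3.13769553e+00 -6.78910328e-05 -4.74494011e-03] [-0.44463307 -0.23887648  0.18355987] 85.39176971187602
```

View pics/w4c.png

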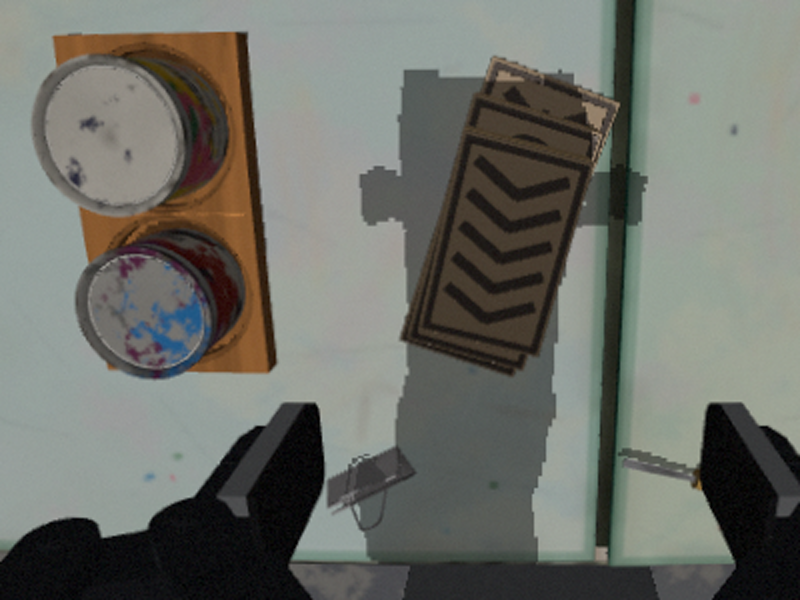

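The tin stands in the well. The small block's face corners in the crop are about (471,131), (593,162), (540,355) and (427,326). The middle's visible edge is at about (479,94)–(609,126), and the large's at (492,56)–(619,101).

```bash
python3 - <<'E'
from h import *
m=camera_model("wrist");P=np.load("w4.npy")
g=lambda L:[((x+.5)/2-.5+60,(y+.5)/2-.5+60) for x,y in L]
def rep(n,L,z):
    w=unproj(g(L),z,m,P)[:,:2]; r=cv2.minAreaRect(w.astype(np.float32)); print(n,w.round(1).tolist(),[np.round(t,1) for t in r])
rep("small",[(471,131),(593,162),(540,355),(427,326)],69)
rep("mid",[(479,94),(609,126)],46); rep("large",[(492,56),(619,101)],23)
# subpixel line fit check: overlay models
im=cv2.imread("pics/w4.png")
def box(c,a,w,l,z,col):
    a=np.radians(a);u=np.array([np.cos(a),np.sin(a)]);v=np.array([-u[1],u[0]]);c=np.array(c)
    X=[np.r_[c+sx*l/2*u+sy*w/2*v,z] for sx,sy in((1,1),(1,-1),(-1,-1),(-1,1))]
    cv2.polylines(im,[(proj(X,m,P)*16).astype(np.int32)],1,col,1,cv2.LINE_AA,4)
box((491,17),-17,56,90,69,(0,255,0))
cv2.imwrite("pics/w4o.png",cv2.resize(im[80:250,240:400],None,fx=3.5,fy=3.5,interpolation=cv2.INTER_NEAREST))
E
```

```text
small [[539.5, 30.8], [526.9, -18.5], [442.2, 2.5], [456.2, 52.0]] [array([490.9,  16.6]), array([51.5, 87.2]), np.float64(75.7)]
mid [[553.5, 28.5], [539.8, -27.7]] [array([5.467e+02, 4.000e-01]), array([57.9,  0. ]), np.float64(-103.7)]
large [[570.0, 23.5], [549.8, -35.2]] [array([559.9,  -5.9]), array([62.1,  0. ]), np.float64(-109.0)]
```

View pics/w4o.png

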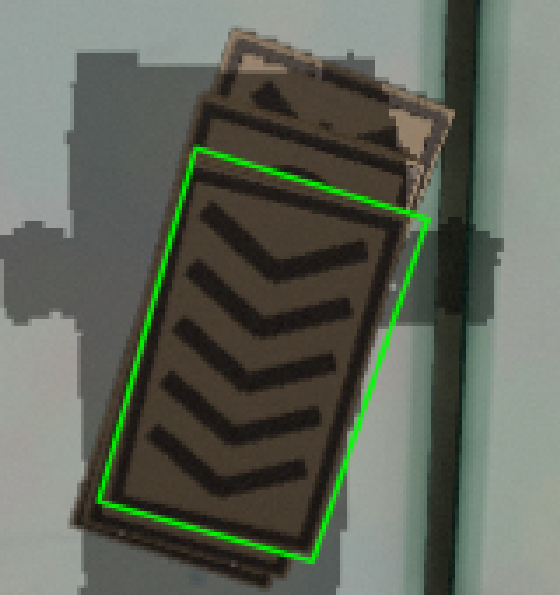

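Small block: centre (491,16.6), long axis at -14°. Aligning, then descending part way.

Request:
move_arm:
  series:
    - [[0.0075, -0.0025, 0.02], 0.12]
    - [[0.0075, -0.0025, 0.05], 0.245]
    - [[0.0075, -0.0025, 0.08], 0.245]
    - [[0.0075, -0.0025, 0.1], 0.245]
    - [[0.0075, -0.0025, 0.1], 0.245]

```text
clock: 10.4
eef_pos: [489.0, 21.1, 94.8]
tool_rot: [-3.137, 0.006, -0.244]
force: [0.2, -0.6, 0.5]
width: 85.6
```

Request:
move_arm:
  series:
    - [[0.003, 0.004, 0.01], 0]
    - [[0.003, 0.004, 0.025], 0]
    - [[0.003, 0.004, 0.038], 0]
    - [[0.003, 0.004, 0.044], 0]
    - [[0.003, 0.004, 0.044], 0]

```text
clock: 11.02
eef_pos: [490.4, 16.7, 50.2]
tool_rot: [-3.137, 0.007, -0.245]
force: [-0.1, -0.7, 0.3]
width: 85.6
```

Request:
move_arm:
  series:
    - [[0, 0, 0], 0]
    - [[0, 0, 0], 0]
    - [[0, 0, 0], 0]
    - [[0, 0, 0], 0]
    - [[0, 0, 0], 0]
  claw: 0.4

```text
clock: 11.65
eef_pos: [490.7, 16.8, 50.9]
tool_rot: [-3.137, 0.006, -0.245]
force: [-0.9, 0.3, 5.3]
width: 54.6
```

Request:
move_arm:
  series:
    - [[0, 0, -0.005], 0]
    - [[0, 0, -0.02], 0]
    - [[0, 0, -0.06], 0]
    - [[0, 0, -0.09], 0]
    - [[0, 0, -0.09], 0]

```text
clock: 12.28
eef_pos: [492.9, 16.3, 143.7]
tool_rot: [-3.135, 0.001, -0.244]
force: [-0.2, 0.8, -1.1]
width: 54.2
```

```bash
python3 - <<'E'
from h import *
s=read_state(); im=get_image("wrist"); cv2.imwrite("pics/w5.png",im); print(s["eef_pos"],s["tool_rot"],s["force"],s["width"])
np.save("w5.npy",pose("wrist",s)[1])
E
```

```text
[492.94514145  16.28039158 143.67457861] [-3.13517308e+00  5.37161002e-04 -2.44463907e-01] [-0.21150522  0.76984641 -1.11277314] 54.23492581502786
```

View pics/w5.png

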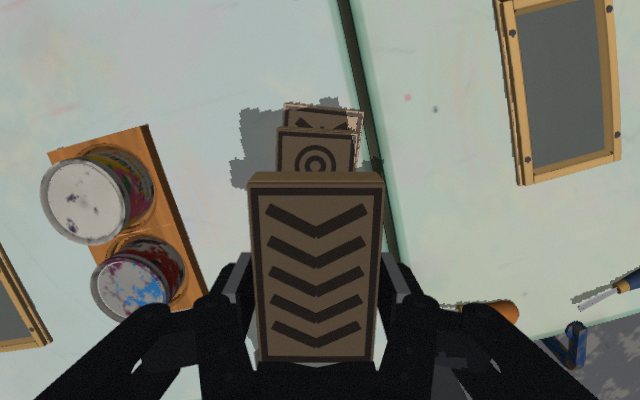

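The small block is held square at its middle, face corners about (252,187) to (382,187). Carrying it to the small board.

Request:
move_arm:
  series:
    - [[-0.018, -0.051, 0], -0.1]
    - [[-0.036, -0.102, 0], -0.2]
    - [[-0.054, -0.153, 0], -0.254]
    - [[-0.072, -0.204, 0], -0.254]
    - [[-0.09, -0.256, 0], -0.254]

```text
clock: 12.95
eef_pos: [465.4, 287.6, 143.0]
tool_rot: [-3.137, 0.003, 0.009]
force: [1.1, 0.3, -0.9]
width: 54.7
```

```bash
cat >> h.py <<'E'
def hold(front,dz,f="w5"):   # offset of block's front top edge from TCP along tool x
    s=0
def floor(im,m,P,guess,z=6):
    p=proj([[*guess,z]],m,P)[0].astype(int); x,y=p
    if not(0<=x<640 and 0<=y<400): return p,None
    c=np.median(im[max(0,y-4):y+5,max(0,x-4):x+5].reshape(-1,3),0)
    mask=(np.abs(im.astype(int)-c).max(2)<28).astype(np.uint8)
    n,l=cv2.connectedComponents(mask); cs,_=cv2.findContours((l==l[y,x]).astype(np.uint8),0,2)
    q=max(cs,key=len).reshape(-1,2); w=unproj(q,z,m,P)[:,:2]
    r=cv2.minAreaRect(w.astype(np.float32)); return q.min(0),q.max(0),[np.round(t,1) for t in r]
E
python3 - <<'E'
from h import *
m=camera_model("wrist");P=np.load("w5.npy"); t=np.array([492.95,16.28]); u=np.array([np.cos(.2445),-np.sin(.2445)])
for z in(160,162,164): print(z,[(w[:2]-t)@u for w in unproj([(317,187)],z,m,P)])
s=read_state(); print(s["eef_pos"],s["tool_rot"])
im=get_image("wrist"); _,P=pose("wrist",s); print(floor(im,m,P,(470,395)))
im=get_image("top"); mt,Pt=pose("top"); print(floor(im,mt,Pt,(457,395)))
E
```

```text
160 [np.float64(42.06458256509453)]
162 [np.float64(42.58219459693035)]
164 [np.float64(43.09980662876629)]
[465.42858367 287.64142512 143.02405197] [-3.1366502   0.0034897   0.00936329]
(array([157, 143], dtype=int32), array([235, 249], dtype=int32), [array([455.7, 393.8]), array([64.9, 98.5]), np.float64(88.7)])
(array([157, 171], dtype=int32), array([317, 368], dtype=int32), [array([195.2, 263.8]), array([879.6, 295.1]), np.float64(39.0)])
```

Request:
move_arm:
  series:
    - [[-0.003, -0.04, 0], 0.005]
    - [[-0.006, -0.08, 0], 0.01]
    - [[-0.007, -0.107, 0.02], 0.01]
    - [[-0.007, -0.107, 0.06], 0.01]
    - [[-0.007, -0.107, 0.09], 0.01]

```text
clock: 13.68
eef_pos: [453.0, 401.6, 51.5]
tool_rot: [-3.133, 0.006, 0.011]
force: [0.3, -0.3, -0.7]
width: 54.2
```

Request:
move_arm:
  series:
    - [[0, 0, 0], 0]
    - [[0, 0, 0.005], 0]
    - [[0, 0, 0.01], 0]

```text
clock: 14.05
eef_pos: [453.7, 402.0, 42.4]
tool_rot: [-3.132, 0.004, 0.011]
force: [-0.3, 0.2, 0.5]
width: 54.0
```

```bash
python3 - <<'E'
from h import *
s=read_state(); im=get_image("wrist"); cv2.imwrite("pics/w6.png",im); print(s["eef_pos"],s["tool_rot"],s["force"],s["width"])
E
```

```text
[453.67665769 402.04965351  42.39642334] [-3.1319817   0.00441195  0.01078462] [-0.29738191  0.18633333  0.4926617 ] 54.03220631927571
```

View pics/w6.png

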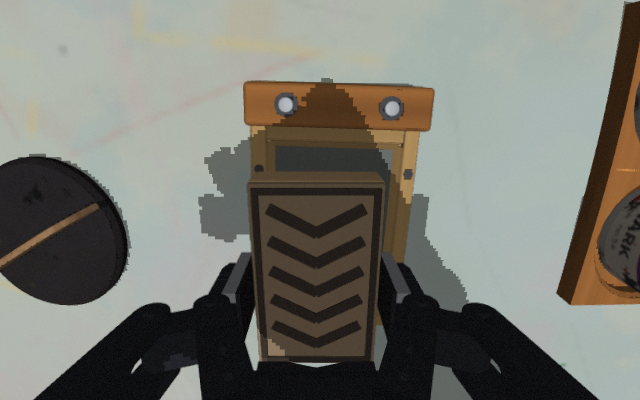

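The block is left of the recess as the numbers say (bar centre x≈339, block centre x≈317). Shifting 8 mm right and 3.5 mm ahead, then lowering.

Request:
move_arm:
  series:
    - [[0.0035, 0.008, 0.0], 0.02]
    - [[0.0035, 0.008, 0.005], 0.02]
    - [[0.0035, 0.008, 0.01], 0.02]
    - [[0.0035, 0.008, 0.014], 0.02]
    - [[0.0035, 0.008, 0.014], 0.02]

```text
clock: 14.72
eef_pos: [456.3, 393.9, 27.1]
tool_rot: [-3.133, 0.006, -0.009]
force: [-0.2, 0.4, -0.6]
width: 54.4
```

```bash
python3 - <<'E'
from h import *
s=read_state(); print(s["eef_pos"],s["tool_rot"],s["force"],s["width"])
im=get_image("wrist"); cv2.imwrite("pics/w7.png",im); m,P=pose("wrist",s)
print(floor(im,m,P,(510,394)), proj([[510,394,6]],m,P))
E
```

```text
[456.34918427 393.91318932  27.13087355] [-3.13325684  0.00619619 -0.00885099] [-0.1871628   0.3975112  -0.63896861] 54.40534403618979
(array([215,  86], dtype=int32), array([412, 360], dtype=int32), [array([459. , 392.3]), array([106.7, 159.6]), np.float64(86.5)]) [[314.7139255  144.89424169]]
```

Request:
move_arm:
  series:
    - [[0.001, 0, 0.004], 0]
    - [[0.001, 0, 0.008], 0]
    - [[0.001, 0, 0.011], 0]
    - [[0.001, 0, 0.014], 0]
    - [[0.001, 0, 0.014], 0]

```text
clock: 15.4
eef_pos: [457.3, 394.0, 13.0]
tool_rot: [-3.133, 0.006, -0.009]
force: [-0.3, 0.0, 0.2]
width: 54.7
```

Request:
move_arm:
  series:
    - [[0, 0, 0.001], 0]
    - [[0, 0, 0.002], 0]
    - [[0, 0, 0.002], 0]

```text
clock: 15.78
eef_pos: [457.3, 394.0, 11.1]
tool_rot: [-3.133, 0.006, -0.009]
force: [0.2, 0.9, -0.4]
width: 54.7
```

Request:
move_arm:
  series:
    - [[0, 0, 0], 0]
    - [[0, 0, 0], 0]
    - [[0, 0, 0], 0]
    - [[0, 0, 0], 0]
    - [[0, 0, 0], 0]
  claw: 1

```text
clock: 16.4
eef_pos: [457.3, 394.1, 11.1]
tool_rot: [-3.133, 0.006, -0.009]
force: [-0.9, 0.7, -0.5]
width: 85.2
```

Request:
move_arm:
  series:
    - [[0, 0, -0.02], 0]
    - [[0, 0, -0.06], 0]
    - [[0, 0, -0.12], 0]
    - [[0, 0, -0.18], 0]
    - [[0, 0, -0.18], 0]

```text
clock: 17.02
eef_pos: [461.5, 394.6, 197.9]
tool_rot: [-3.125, -0.003, -0.009]
force: [-0.3, 0.4, -0.3]
width: 85.6
```

```bash
cat >> h.py <<'E'
def block(im,m,P,c,a,w,l,z,g=12):
    """refine face-outline centre/angle (mm,deg) by maximising image gradient along the projected rectangle"""
    from scipy.optimize import minimize
    G=cv2.GaussianBlur(cv2.cvtColor(im,6),(0,0),1.2); G=np.hypot(cv2.Sobel(G,5,1,0),cv2.Sobel(G,5,0,1)).astype(np.float32)
    t=np.linspace(-.5,.5,60)
    L=np.r_[np.c_[l*t,0*t+w/2],np.c_[l*t,0*t-w/2],np.c_[0*t+l/2,w*t],np.c_[0*t-l/2,w*t]]
    def f(q):
        a=np.radians(q[2]); R2=np.array([[np.cos(a),-np.sin(a)],[np.sin(a),np.cos(a)]])
        p=proj(np.c_[L@R2.T+q[:2],np.full(len(L),z)],m,P).astype(np.float32)
        return -cv2.remap(G,p[:,0].copy(),p[:,1].copy(),1).mean()
    best=min(((f((c[0]+i,c[1]+j,a+k)),c[0]+i,c[1]+j,a+k) for i in range(-g,g+1,1) for j in range(-g,g+1,1) for k in range(-6,7,2)))
    r=minimize(f,best[1:],method="Nelder-Mead"); return r.x.round(2),round(-r.fun,1)
E
python3 - <<'E'
from h import *
s=read_state(); print(s["eef_pos"],s["tool_rot"],s["force"],s["width"])
im=get_image("wrist"); cv2.imwrite("pics/w8.png",im); m,P=pose("wrist",s); np.save("w8.npy",P)
for z in(29,35): print(z,block(im,m,P,(457,394),0,56,90,z))
print("mouth",block(im,m,P,(457,394),0,72,106,12), "outer?")
cv2.imwrite("pics/w8c.png",cv2.resize(im[100:330,200:440],None,fx=2.6,fy=2.6,interpolation=cv2.INTER_CUBIC))
E
```

```text
[461.54578034 394.63911301 197.8892921 ] [-3.12506507e+00 -2.90166904e-03 -9.26235400e-03] [-0.29332808  0.39175635 -0.26821988] 85.55895926082502
29 (array([447.11, 400.29,  -2.01]), np.float64(55.8))
35 (array([451.74, 400.03,  -0.85]), np.float64(58.5))
mouth (array([448.09, 385.37,  -1.99]), np.float64(55.4)) outer?
```

View pics/w8c.png

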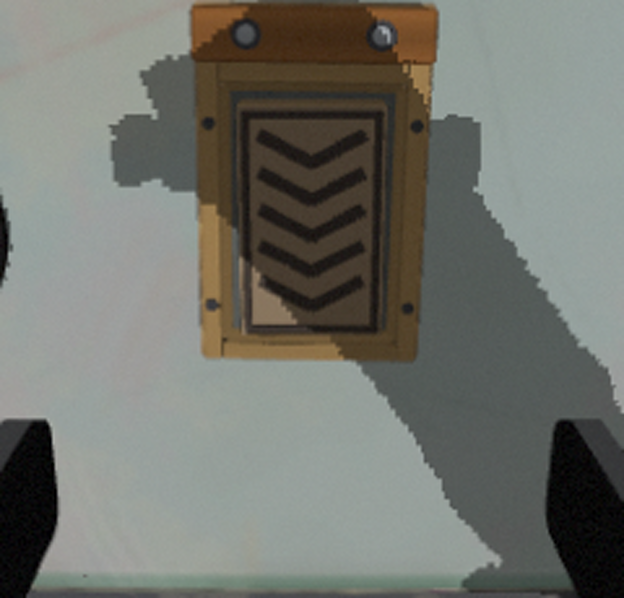

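The small block lies in its recess with an even gap. Back to the stack for the middle block.

Request:
move_arm:
  series:
    - [[0.004, 0.055, 0], 0]
    - [[0.008, 0.11, 0], 0]
    - [[0.012, 0.165, 0], 0]
    - [[0.016, 0.22, 0], 0]
    - [[0.02, 0.275, 0], 0]

```text
clock: 17.7
eef_pos: [476.3, 116.5, 190.8]
tool_rot: [-3.129, 0.003, -0.009]
force: [0.3, 0.6, -0.0]
width: 85.2
```

Request:
move_arm:
  series:
    - [[0.003, 0.05, 0], 0.12]
    - [[0.006, 0.1, 0.01], 0.23]
    - [[0.006, 0.1, 0.02], 0.23]
    - [[0.006, 0.1, 0.02], 0.23]

```text
clock: 18.2
eef_pos: [480.1, 17.2, 168.5]
tool_rot: [-3.131, 0.009, -0.238]
force: [0.6, -0.2, 0.0]
width: 85.7
```

```bash
python3 - <<'E'
from h import *
s=read_state(); print(s["eef_pos"],s["tool_rot"],s["force"],s["width"])
im=get_image("wrist"); cv2.imwrite("pics/w9.png",im); m,P=pose("wrist",s); np.save("w9.npy",P)
print(block(im,m,P,(488.4,14.6),-13.7,60,120,46,6),block(im,m,P,(489,18.5),-19,64,150,23,6))
cv2.imwrite("pics/w9c.png",cv2.resize(im[80:280,220:420],None,fx=3,fy=3,interpolation=cv2.INTER_CUBIC))
E
```

```text
[480.10057933  17.23373042 168.46901465] [-3.13056661  0.00897796 -0.23824924] [ 0.55304541 -0.15276881  0.0431967 ] 85.73956387477175
(array([493.92,  17.76, -17.59]), np.float64(91.4)) (array([490.57,  19.  , -18.54]), np.float64(100.2))
```

View pics/w9c.png

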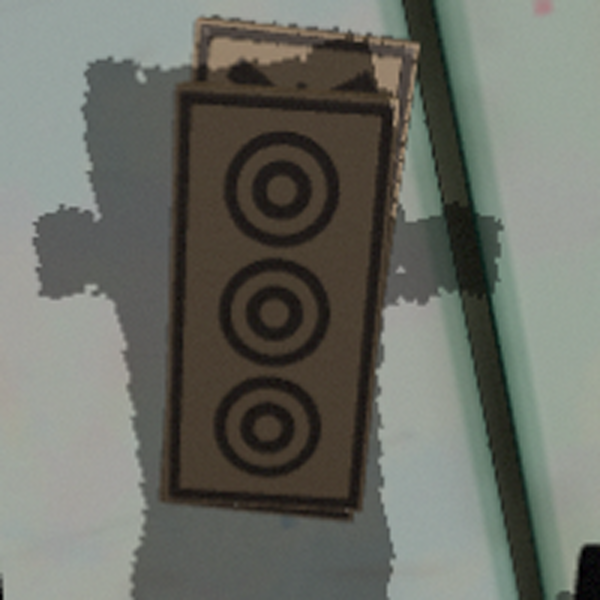

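The middle block's ring centres are at crop (282,189), (274,314) and (267,428). The large block's front corners are at (198,18) and (417,43).

```bash
python3 - <<'E'
from h import *
m=camera_model("wrist");P=np.load("w9.npy")
g=lambda L:[((x+.5)/3-.5+220,(y+.5)/3-.5+80) for x,y in L]
w=unproj(g([(282,189),(274,314),(267,428)]),46,m,P)[:,:2];d=w[0]-w[2];print("mid",w.round(1).tolist(),np.arctan2(d[1],d[0]))
w=unproj(g([(198,18),(417,43)]),23,m,P)[:,:2];d=w[1]-w[0];a=np.arctan2(d[0],-d[1]);print("large",w.round(1).tolist(),-a,np.linalg.norm(d),w.mean(0)-75*np.array([np.cos(a),-np.sin(a)]))
E
```

```text
mid [[521.2, 9.9], [488.4, 20.2], [456.3, 30.3]] -0.3043746848223896
large [[569.8, 22.3], [548.9, -35.1]] 0.3479807325305784 61.054373034152405 [488.84840271 -31.98369153]
```

Request:
move_arm:
  series:
    - [[0.009, -0.004, 0.03], 0.067]
    - [[0.009, -0.004, 0.06], 0.067]
    - [[0.009, -0.004, 0.085], 0.067]
    - [[0.009, -0.004, 0.1], 0.067]
    - [[0.009, -0.004, 0.1], 0.067]

```text
clock: 18.88
eef_pos: [489.2, 22.0, 68.3]
tool_rot: [-3.131, 0.01, -0.302]
force: [-0.3, -0.1, 0.6]
width: 85.6
```

Request:
move_arm:
  series:
    - [[0.0015, 0.0025, 0.01], 0]
    - [[0.0015, 0.0025, 0.025], 0]
    - [[0.0015, 0.0025, 0.035], 0]
    - [[0.0015, 0.0025, 0.0395], 0]
    - [[0.0015, 0.0025, 0.0395], 0]

```text
clock: 19.5
eef_pos: [489.4, 19.6, 28.4]
tool_rot: [-3.131, 0.011, -0.302]
force: [0.3, 0.3, 0.7]
width: 85.4
```

Request:
move_arm:
  series:
    - [[0, 0, 0], 0]
    - [[0, 0, 0], 0]
    - [[0, 0, 0], 0]
    - [[0, 0, 0], 0]
    - [[0, 0, 0], 0]
  claw: 0.4

```text
clock: 20.12
eef_pos: [489.7, 19.6, 29.1]
tool_rot: [-3.131, 0.01, -0.302]
force: [-1.2, 0.2, 6.0]
width: 58.6
```

Request:
move_arm:
  series:
    - [[0, 0, -0.005], 0]
    - [[0, 0, -0.02], 0]
    - [[0, 0, -0.06], 0]
    - [[0, 0, -0.1], 0]
    - [[0, 0, -0.1], 0]

```text
clock: 20.75
eef_pos: [492.6, 18.2, 132.4]
tool_rot: [-3.128, 0.004, -0.302]
force: [0.7, -0.1, -2.5]
width: 58.0
```

```bash
python3 - <<'E'
from h import *
s=read_state(); print(s["eef_pos"],s["tool_rot"],s["force"],s["width"])
im=get_image("wrist"); cv2.imwrite("pics/w10.png",im); m,P=pose("wrist",s); np.save("w10.npy",P)
e=s["eef_pos"];a=s["tool_rot"][2]
# held block: face rect fit
r=block(im,m,P,e[:2],np.degrees(a),60,120,e[2]+18,6); d=r[0][:2]-e[:2]; print("held",r,"along",d@[np.cos(a),np.sin(a)],"across",d@[np.sin(a),-np.cos(a)])
print("large",block(im,m,P,(489,19),-19,64,150,23,5)); print("boardM",floor(im,m,P,(533,-207)))
E
```

```text
[492.61552413  18.23163788 132.38187171] [-3.12812362  0.00388827 -0.30227348] [ 0.70144191 -0.10333587 -2.47207886] 58.04495928472181
held (array([488.79,  17.1 , -17.17]), np.float64(74.1)) along -3.3152043029628953 across 2.2191574057805523
large (array([490.13,  17.73, -20.33]), np.float64(56.3))
boardM (array([519,   0], dtype=int32), array([620, 157], dtype=int32), [array([ 529.4, -206.6]), array([125.6,  68.4]), np.float64(2.0)])
```

Request:
move_arm:
  series:
    - [[0.02, 0.04, 0], -0.1]
    - [[0.04, 0.08, 0], -0.2]
    - [[0.06, 0.12, 0], -0.3]
    - [[0.072, 0.152, 0], -0.337]
    - [[0.072, 0.152, 0], -0.337]

```text
clock: 21.42
eef_pos: [513.6, -151.8, 127.3]
tool_rot: [-3.129, 0.004, 0.029]
force: [0.4, -0.2, -0.4]
width: 58.0
```

```bash
python3 - <<'E'
from h import *
s=read_state(); print(s["eef_pos"],s["tool_rot"],s["force"],s["width"])
im=get_image("wrist"); m,P=pose("wrist",s); np.save("w11.npy",P)
print("boardM",floor(im,m,P,(533,-207)))
cv2.imwrite("pics/w11.png",im)
g=cv2.medianBlur(cv2.cvtColor(im,6),3)[150:400,200:440]
c=cv2.HoughCircles(g,cv2.HOUGH_GRADIENT,1,25,param1=80,param2=18,minRadius=6,maxRadius=40)
c=c[0]+[200,150,0]; c=c[np.argsort(-c[:,2])]; print(c.round(1)[:8])
a=s["tool_rot"][2]
w=unproj(c[:,:2],s["eef_pos"][2]+17,m,P)[:,:2]-s["eef_pos"][:2]; print(np.c_[w@[np.cos(a),np.sin(a)],w@[np.sin(a),-np.cos(a)]].round(1)[:8])
E
```

```text
[ 513.58142524 -151.79714612  127.28686632] [-3.12868627  0.00447904  0.02915977] [ 0.35716111 -0.18077246 -0.38091451] 57.96221300177473
boardM (array([32,  0], dtype=int32), array([599, 399], dtype=int32), [array([ 464.2, -142.5]), array([396. , 659.9]), np.float64(2.6)])
[[360.5 183.5  33.8]
 [321.5 282.5  29.3]
 [350.5 314.5  29.3]
 [308.5 215.5  28. ]
 [315.5 339.5  26.4]
 [268.5 173.5  22.4]
 [361.5 350.5  15.8]
 [227.5 278.5  14.4]]
[[ 43.7  17.7]
 [ -0.2   2.7]
 [-16.6  15.8]
 [ 30.4  -2.6]
 [-30.6   0.1]
 [ 47.6 -18. ]
 [-36.9  21.7]
 [  1.3 -38. ]]
```

Ring centres along the tool read 30.4, -0.2 and -30.6, so the block is centred on the TCP. Moving over the middle board.

Request:
move_arm:
  series:
    - [[0.009, 0.028, 0], -0.006]
    - [[0.0175, 0.0555, 0], -0.006]
    - [[0.0175, 0.0555, 0.03], -0.006]
    - [[0.0175, 0.0555, 0.06], -0.006]
    - [[0.0175, 0.0555, 0.08], -0.006]

```text
clock: 22.1
eef_pos: [531.4, -200.4, 44.3]
tool_rot: [-3.124, 0.008, 0.04]
force: [-0.1, -0.4, -1.1]
width: 58.4
```

Request:
move_arm:
  series:
    - [[0, 0, 0], 0]
    - [[0, 0, 0], 0]

```text
clock: 22.35
eef_pos: [531.5, -199.1, 44.4]
tool_rot: [-3.124, 0.008, 0.041]
force: [-0.5, 0.6, -1.0]
width: 58.0
```

```bash
python3 - <<'E'
from h import *
s=read_state(); im=get_image("wrist"); cv2.imwrite("pics/w12.png",im); m,P=pose("wrist",s); print(s["eef_pos"],s["tool_rot"],s["force"],s["width"])
def box(c,a,w,l,z,col):
    a=np.radians(a);u=np.array([np.cos(a),np.sin(a)]);v=np.array([-u[1],u[0]]);c=np.array(c)
    X=[np.r_[c+sx*l/2*u+sy*w/2*v,z] for sx,sy in((1,1),(1,-1),(-1,-1),(-1,1))]
    cv2.polylines(im,[(proj(X,m,P)*16).astype(np.int32)],1,col,1,cv2.LINE_AA,4)
c=np.array((532.7,-206.8)); a=2.; u=np.array([np.cos(np.radians(a)),np.sin(np.radians(a))])
box(c,a,68,128,6,(0,255,0)); box(c+86*u,a,96,20,32,(255,0,255))
cv2.imwrite("pics/w12c.png",im)
E
```

```text
[ 531.53883082 -199.12795403   44.41272981] [-3.12359857  0.00807836  0.04106109] [-0.4801135   0.58507588 -0.96346543] 57.97968585307848
```

View pics/w12c.png

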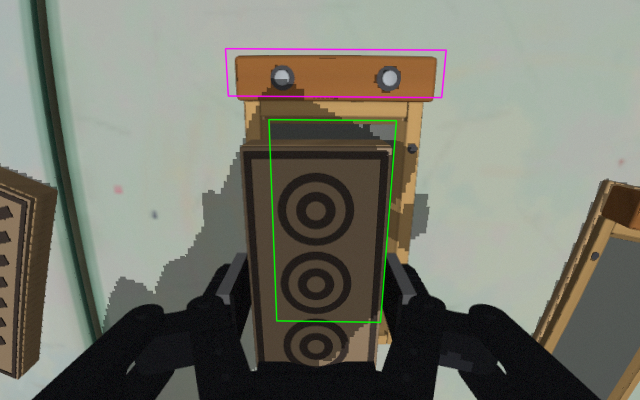

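The overlay of my board estimate (green floor, magenta bar) matches the picture in y and at the front edge. The block needs 7.7 mm to the right.

Request:
move_arm:
  series:
    - [[0.001, 0.0077, 0], 0.006]
    - [[0.001, 0.0077, 0.005], 0.006]
    - [[0.001, 0.0077, 0.01], 0.006]
    - [[0.001, 0.0077, 0.014], 0.006]
    - [[0.001, 0.0077, 0.014], 0.006]

```text
clock: 23.02
eef_pos: [532.8, -206.8, 30.2]
tool_rot: [-3.124, 0.008, 0.035]
force: [0.7, 0.3, -1.1]
width: 58.5
```

Request:
move_arm:
  series:
    - [[0, 0, 0.004], 0]
    - [[0, 0, 0.008], 0]
    - [[0, 0, 0.012], 0]
    - [[0, 0, 0.016], 0]
    - [[0, 0, 0.016], 0]

```text
clock: 23.65
eef_pos: [532.3, -206.4, 13.8]
tool_rot: [-3.124, 0.009, 0.035]
force: [-0.4, -0.2, -1.0]
width: 58.4
```

Request:
move_arm:
  series:
    - [[0, 0, 0.001], 0]
    - [[0, 0, 0.002], 0]
    - [[0, 0, 0.002], 0]

```text
clock: 24.02
eef_pos: [532.4, -206.5, 12.3]
tool_rot: [-3.124, 0.008, 0.035]
force: [-0.4, -0.4, 3.8]
width: 58.5
```

Light contact at TCP 12.3 (underside about 6 mm, on the floor). Releasing, rising, and heading back for the large block.

Request:
move_arm:
  series:
    - [[0, 0, 0], 0]
    - [[0, 0, 0], 0]
    - [[0, 0, 0], 0]
    - [[0, 0, 0], 0]
    - [[0, 0, 0], 0]
  claw: 1

```text
clock: 24.65
eef_pos: [532.4, -206.5, 12.3]
tool_rot: [-3.124, 0.008, 0.035]
force: [-0.0, 0.3, 0.3]
width: 85.5
```

Request:
move_arm:
  series:
    - [[0, 0, -0.02], 0]
    - [[0, 0, -0.06], 0]
    - [[0, 0, -0.11], 0]
    - [[0, 0, -0.16], 0]
    - [[0, 0, -0.16], 0]

```text
clock: 25.28
eef_pos: [536.6, -210.5, 176.3]
tool_rot: [-3.127, 0.0, 0.035]
force: [0.1, -0.3, 0.1]
width: 85.3
```

```bash
python3 - <<'E'
from h import *
s=read_state(); print(s["eef_pos"],s["tool_rot"],s["force"],s["width"])
im=get_image("wrist"); m,P=pose("wrist",s); np.save("w13.npy",P); cv2.imwrite("pics/w13.png",im)
p=proj([[532.5,-206.5,29]],m,P)[0]; print(p)
g=cv2.cvtColor(im,6); x0,y0=(p-[60,110]).astype(int); x0=max(x0,0);y0=max(y0,0)
c=cv2.HoughCircles(g[y0:y0+220,x0:x0+120],cv2.HOUGH_GRADIENT,1,25,param1=80,param2=15,minRadius=5,maxRadius=25)
c=c[0][:6]+[x0,y0,0]
print(np.c_[c,unproj(c[:,:2],29,m,P)[:,:2]].round(1)); print("boardL",floor(im,m,P,(455,-404)))
E
```

```text
[ 536.55022739 -210.50501858  176.3460385 ] [-3.12693722e+00  3.86812969e-04  3.46022482e-02] [ 0.09298266 -0.30823945  0.13808951] 85.3492640591347
[313.620827   190.81229774]
[[ 313.5  226.5   16.1  497.7 -207.5]
 [ 322.5  152.5   24.4  567.7 -213.2]
 [ 298.5  170.5   24.4  550.8 -192.4]
 [ 313.5  192.5    8.8  530.9 -206.4]
 [ 291.5  214.5   15.5  508.9 -186.6]
 [ 293.5  100.5   16.5  611.  -187. ]]
boardL (array([456, 188], dtype=int32), array([553, 324], dtype=int32), [array([ 456.1, -404.1]), array([ 73.1, 153.4]), np.float64(82.0)])
```

Middle ring centre reads (530.9,-206.4), which is seated. The large board is confirmed at (455.5,-404), -7.9°. Back to the large block.

Request:
move_arm:
  series:
    - [[-0.008, -0.046, 0], 0.1]
    - [[-0.016, -0.092, 0], 0.2]
    - [[-0.024, -0.138, 0], 0.3]
    - [[-0.032, -0.184, 0], 0.37]
    - [[-0.045, -0.231, 0], 0.37]

```text
clock: 25.95
eef_pos: [480.8, 21.0, 176.8]
tool_rot: [-3.129, 0.012, -0.336]
force: [0.5, -0.2, 0.0]
width: 85.1
```

Request:
move_arm:
  series:
    - [[0, 0, 0], 0]
    - [[0, 0, 0], 0]

```text
clock: 26.2
eef_pos: [480.2, 20.7, 175.9]
tool_rot: [-3.13, 0.014, -0.335]
force: [0.3, -0.7, -0.0]
width: 85.6
```

```bash
python3 - <<'E'
from h import *
s=read_state(); print(s["eef_pos"],s["tool_rot"],s["force"],s["width"])
im=get_image("wrist"); m,P=pose("wrist",s); np.save("w14.npy",P); cv2.imwrite("pics/w14.png",im)
print(block(im,m,P,(489.5,18.8),-19,64,150,23,6), block(im,m,P,(489.5,18.8),-19,62,146,23,6))
# segment block by hue (tan/brown vs pale bench), lit or shaded
h=cv2.cvtColor(im,40); mk=((h[...,0]<25)&(h[...,1]>40)).astype(np.uint8); mk=cv2.morphologyEx(mk,cv2.MORPH_CLOSE,np.ones((15,15)))
mk=cv2.morphologyEx(mk,cv2.MORPH_OPEN,np.ones((5,5)))
n,l=cv2.connectedComponents(mk); p=proj([[489.5,18.8,23]],m,P)[0].astype(int); print(p,l[p[1],p[0]])
cs,_=cv2.findContours((l==l[p[1],p[0]]).astype(np.uint8),0,2); q=cs[0].reshape(-1,2); print(q.min(0),q.max(0),[np.round(t,1) for t in cv2.minAreaRect(unproj(q,23,m,P)[:,:2].astype(np.float32))])
E
```

```text
[480.16462425  20.72899083 175.89025164] [-3.13049408  0.01365583 -0.3353828 ] [ 0.26199366 -0.70544965 -0.02152412] 85.60751288607494
(array([490.38,  18.57, -19.95]), np.float64(98.7)) (array([489.6 ,  18.75, -19.92]), np.float64(122.1))
[315 173] 2
[280  87] [353 246] [array([490.2,  18.7]), array([ 62.6, 148.2]), np.float64(70.0)]
```

All fits agree: large block at (490,18.7), -20°.

Request:
move_arm:
  series:
    - [[0.01, -0.001, 0.03], 0.014]
    - [[0.01, -0.001, 0.06], 0.014]
    - [[0.01, -0.001, 0.09], 0.014]
    - [[0.01, -0.001, 0.12], 0.014]
    - [[0.01, -0.001, 0.12], 0.014]

```text
clock: 26.88
eef_pos: [487.8, 17.5, 54.2]
tool_rot: [-3.133, 0.017, -0.354]
force: [0.6, 0.6, 0.1]
width: 85.4
```

Request:
move_arm:
  series:
    - [[0.0015, -0.002, 0.012], 0]
    - [[0.0015, -0.002, 0.026], 0]
    - [[0.0015, -0.002, 0.038], 0]
    - [[0.0015, -0.002, 0.048], 0]
    - [[0.0015, -0.002, 0.048], 0]

```text
clock: 27.5
eef_pos: [488.8, 19.6, 5.4]
tool_rot: [-3.134, 0.018, -0.354]
force: [0.6, 0.3, 0.0]
width: 85.6
```

Request:
move_arm:
  series:
    - [[0, 0, 0], 0]
    - [[0, 0, 0], 0]
    - [[0, 0, 0], 0]
    - [[0, 0, 0], 0]
    - [[0, 0, 0], 0]
  claw: 0.4

```text
clock: 28.12
eef_pos: [488.9, 19.6, 6.0]
tool_rot: [-3.133, 0.018, -0.354]
force: [-1.8, -0.1, 5.5]
width: 62.2
```

Request:
move_arm:
  series:
    - [[0, 0, -0.005], 0]
    - [[0, 0, -0.02], 0]
    - [[0, 0, -0.06], 0]
    - [[0, 0, -0.11], 0]
    - [[0, 0, -0.11], 0]

```text
clock: 28.75
eef_pos: [493.2, 18.1, 119.9]
tool_rot: [-3.13, 0.01, -0.354]
force: [0.7, -0.4, -1.8]
width: 62.1
```

Request:
move_arm:
  series:
    - [[0.0137, 0.051, 0], -0.07]
    - [[0.0274, 0.102, 0], -0.14]
    - [[0.041, 0.153, 0], -0.216]
    - [[0.055, 0.205, 0], -0.216]
    - [[0.0686, 0.256, 0], -0.216]

```text
clock: 29.38
eef_pos: [467.9, -247.2, 115.6]
tool_rot: [-3.127, 0.009, -0.138]
force: [1.1, -0.0, -2.1]
width: 61.8
```

Request:
move_arm:
  series:
    - [[0.002, 0.04, 0], 0]
    - [[0.004, 0.08, 0], 0]
    - [[0.006, 0.12, 0], 0]
    - [[0.008, 0.157, 0], 0]
    - [[0.008, 0.157, 0], 0]

```text
clock: 30.0
eef_pos: [452.1, -407.5, 112.5]
tool_rot: [-3.129, 0.01, -0.143]
force: [0.7, 1.1, -1.6]
width: 62.1
```

Request:
move_arm:
  series:
    - [[0, 0, 0.03], 0]
    - [[0, 0, 0.06], 0]
    - [[0, 0, 0.07], 0]
    - [[0, 0, 0.07], 0]

```text
clock: 30.5
eef_pos: [451.3, -405.4, 41.9]
tool_rot: [-3.128, 0.011, -0.142]
force: [0.7, -0.3, -0.8]
width: 62.2
```

```bash
python3 - <<'E'
from h import *
s=read_state(); im=get_image("wrist"); cv2.imwrite("pics/w15.png",im); m,P=pose("wrist",s); print(s["eef_pos"],s["tool_rot"],s["force"],s["width"])
e=s["eef_pos"]; yaw=s["tool_rot"][2]
def box(c,a,w,l,z,col):
    a=np.radians(a);u=np.array([np.cos(a),np.sin(a)]);v=np.array([-u[1],u[0]]);c=np.array(c)
    X=[np.r_[c+sx*l/2*u+sy*w/2*v,z] for sx,sy in((1,1),(1,-1),(-1,-1),(-1,1))]
    p=proj(X,m,P); cv2.polylines(im,[(p*16).astype(np.int32)],1,col,1,cv2.LINE_AA,4)
c=np.array((455.6,-404.)); a=-7.9; u=np.array([np.cos(np.radians(a)),np.sin(np.radians(a))])
box(c,a,72,158,6,(0,255,0)); box(c+101*u,a,100,20,32,(255,0,255))
t=np.array([np.cos(yaw),np.sin(yaw)]); box(e[:2]+1.3*t,np.degrees(yaw),64,150,e[2]+17,(0,255,255))
cv2.imwrite("pics/w15c.png",im)
E
```

```text
[ 451.33431936 -405.38598855   41.89458584] [-3.128026    0.01137836 -0.14238339] [ 0.73146621 -0.29649435 -0.83195105] 62.24778086560226
```

View pics/w15c.png

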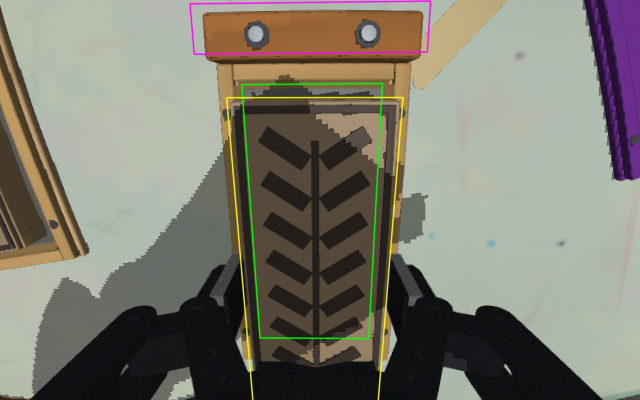

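The large board's bar and recess line up with the estimate to about 2 mm. The block needs 3 mm ahead and about 1.5 mm left.

Request:
move_arm:
  series:
    - [[0.003, -0.0013, 0], 0]
    - [[0.003, -0.0013, 0.005], 0]
    - [[0.003, -0.0013, 0.01], 0]
    - [[0.003, -0.0013, 0.014], 0]
    - [[0.003, -0.0013, 0.014], 0]

```text
clock: 31.18
eef_pos: [454.5, -404.9, 28.2]
tool_rot: [-3.129, 0.011, -0.143]
force: [0.5, 0.7, -1.0]
width: 62.7
```

Request:
move_arm:
  series:
    - [[0, 0, 0.003], 0]
    - [[0, 0, 0.006], 0]
    - [[0, 0, 0.009], 0]
    - [[0, 0, 0.013], 0]
    - [[0, 0, 0.013], 0]

```text
clock: 31.8
eef_pos: [454.2, -404.5, 14.9]
tool_rot: [-3.128, 0.011, -0.143]
force: [0.4, -0.3, -1.4]
width: 62.2
```

Request:
move_arm:
  series:
    - [[0, 0, 0.001], 0]
    - [[0, 0, 0.002], 0]
    - [[0, 0, 0.002], 0]

```text
clock: 32.17
eef_pos: [454.1, -404.4, 12.8]
tool_rot: [-3.128, 0.011, -0.143]
force: [0.4, 0.2, -0.9]
width: 62.7
```

Request:
move_arm:
  series:
    - [[0, 0, 0.0005], 0]
    - [[0, 0, 0.0005], 0]

```text
clock: 32.42
eef_pos: [454.3, -404.5, 12.5]
tool_rot: [-3.128, 0.011, -0.143]
force: [0.1, -1.0, -1.3]
width: 62.0
```

Request:
move_arm:
  series:
    - [[0, 0, 0], 0]
    - [[0, 0, 0], 0]
    - [[0, 0, 0], 0]
    - [[0, 0, 0], 0]
    - [[0, 0, 0], 0]
  claw: 1

```text
clock: 33.05
eef_pos: [454.3, -404.5, 12.5]
tool_rot: [-3.128, 0.011, -0.143]
force: [0.7, 0.5, 0.9]
width: 85.5
```

Request:
move_arm:
  series:
    - [[0, 0, -0.02], 0]
    - [[0, 0, -0.06], 0]
    - [[0, 0, -0.11], 0]
    - [[0, 0, -0.17], 0]
    - [[0, 0, -0.17], 0]

```text
clock: 33.67
eef_pos: [458.6, -409.8, 189.2]
tool_rot: [-3.135, 0.001, -0.143]
force: [-0.3, -0.2, -0.4]
width: 85.3
```

```bash
python3 - <<'E'
from h import *
s=read_state(); im=get_image("wrist"); cv2.imwrite("pics/w16.png",im); m,P=pose("wrist",s); np.save("w16.npy",P); print(s["eef_pos"],s["tool_rot"],s["force"],s["width"])
print(block(im,m,P,(455.6,-404),-8,64,150,29,6),block(im,m,P,(455.6,-404),-8,62,146,29,6))
E
```

```text
[ 458.5721685  -409.77938051  189.21487165] [-3.13496335e+00  7.55021605e-04 -1.43022988e-01] [-0.27184843 -0.24244487 -0.43779464] 85.25081753049447
(array([ 462.33, -400.07,   -7.89]), np.float64(73.6)) (array([ 452.45, -399.9 ,   -8.  ]), np.float64(68.9))
```

```bash
python3 - <<'E'
from h import *
a=cv2.imread("pics/w16.png")[40:320,190:440]; b=cv2.imread("pics/w13.png")[40:320,190:440]
r=lambda x,w,h:cv2.resize(x,(w,h),interpolation=cv2.INTER_CUBIC)
t=get_image("top"); cv2.imwrite("pics/t9.png",t)
cv2.imwrite("pics/final.png",np.hstack([r(a,300,336),r(b,300,336),np.vstack([r(t[175:235,160:260],200,120),r(t[175:235,215:260],200,216)])]))
E
```

```text
(no output)
```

The view limit is reached, so the last check is numeric: grey floor gaps around the large block, and the tin lid's position in the top view.

```bash
python3 - <<'E'
from h import *
m=camera_model("wrist")
def gaps(f,npy,c,a,w,l):
    im=cv2.imread(f);P=np.load(npy); h=cv2.cvtColor(im,40); ys,xs=np.mgrid[0:400,0:640]
    q=unproj(np.c_[xs.ravel(),ys.ravel()],6,m,P)[:,:2]-c; a=np.radians(a); L=q@[np.cos(a),np.sin(a)]; W=q@[-np.sin(a),np.cos(a)]
    g=(h[...,1].ravel()<45)&(abs(L)<l/2+3)&(abs(W)<w/2+3)
    mid=abs(L)<l/3
    for n,k in dict(left=g&mid&(W>w/2-14),right=g&mid&(W<-w/2+14),front=g&(abs(W)<w/3)&(L>l/2-16),back=g&(abs(W)<w/3)&(L<-l/2+16)).items():
        v=(W if n in("left","right") else L)[k]; print(f,n,k.sum(),np.percentile(v,[5,50,95]).round(1) if k.any() else "")
gaps("pics/w16.png","w16.npy",(455.6,-404.3),-7.9,72,158)
gaps("pics/w13.png","w13.npy",(532.7,-206.8),2.,68,128)
gaps("pics/w8.png","w8.npy",(456.5,394),-.5,64,98)
t=cv2.imread("pics/t9.png"); mt,P=pose("top"); x=cv2.resize(t[175:235,210:265],None,fx=6,fy=6,interpolation=cv2.INTER_CUBIC)
c=cv2.HoughCircles(cv2.GaussianBlur(cv2.cvtColor(x,6),(0,0),2),cv2.HOUGH_GRADIENT,1,80,param1=80,param2=15,minRadius=45,maxRadius=70)[0]
c=c[:4]; print(np.c_[c,unproj((c[:,:2]+.5)/6-.5+[210,175],51,mt,P)].round(1))
E
```

```text
pics/w16.png left 142 [30.  34.3 35. ]
pics/w16.png right 247 [-35.9 -34.8 -30.9]
pics/w16.png front 147 [70.  75.  76.6]
pics/w16.png back 0 
pics/w13.png left 54 [28.5 31.2 33.4]
pics/w13.png right 290 [-33.8 -32.2 -28.2]
pics/w13.png front 213 [54.2 59.7 61.5]
pics/w13.png back 13 [-57.8 -52.3 -48.9]
pics/w8.png left 141 [26.1 30.6 32. ]
pics/w8.png right 126 [-31.3 -30.3 -25.8]
pics/w8.png front 113 [39.2 46.6 47.6]
pics/w8.png back 18 [-49.9 -39.4 -33.8]
[[162.5 225.5  59.  454.9 186.7  51. ]
 [157.5  81.5  55.6 539.2 189.6  51. ]]
```

```bash
python3 -c "
from cell import *
print(finish_job())"
```

```text
the job is handed in; nothing more can be done
None
```

I put the ink tin in the empty caddy well and laid all three blocks face up in their own boards. The job was handed in at about 34 s; no verdict is reported.

- **Tin:** it met the well floor at the expected height (base about 4 mm) and stayed upright. The last top-view fit put its lid about 5 mm off the well centre. That is inside the well's 6 mm play and the 10 mm limit, but it is a rough measurement.
- **Blocks:** the small and large were let go less than 1 mm above their recess floors, and the middle touched down lightly. The middle's centre ring measured within about 2 mm of its board's centre.
- **Gaps:** all three boards showed grey recess floor to the left, right and front of the block, which fits each block lying in its recess. The back gap is mostly hidden from the wrist camera, so I could not check it.
- **Checks that failed or disagreed:**
  - My edge fits on the small and large blocks after placing disagreed by 5 to 10 mm because of shadow and gripper edges. I did not use them.
  - The last composite picture was refused because the 16-picture limit was reached. The large block's final state, and the last look at the tin, were therefore checked by numbers only.

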